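# Show a blood tube carrier to the code reader

## Robot

A 6-joint arm with a two-finger parallel gripper is mounted at the origin on the work surface. World frame = base frame: x ahead of the robot, y to its left, z up, the work surface at z = 0. Lengths are in mm, angles in rad, forces in N, time in s.
With the tool pointing down it reaches from about 275 to 1000 mm from the base axis. Payload 8.4 kg.
Tool frame: the origin (TCP) lies at the very end of the fingers, on their centre line; the grasp point (between the pads) lies 19 mm behind it; z points along the fingers, y is the line along which they close (so a half turn about z gives the same grasp; the last joint's range is limited). The gripper opens to 85 mm and grips with 20 to 120 N. Pads are 22 mm wide; open, the fingers measure 114 mm over their backs; the gripper's body (76 mm by 85 mm) begins 54 mm behind the grasp point. The pads swing forward as they close: fully open they stand 13 mm farther back than shut.
Start: joints at [1.2, 0.353, 1.633, -0, 1.155, -0.002], TCP at [225.309, 582.978, 231.281] pointing down, gripper open.
Joint ranges: [-2.63, 2.63], [-0.92, 2.1], [0.06, 2.66], [-1.3, 4.44], [0, 2.69], [-3.02, 3.02]. Speed limits (rad/s): [2.22, 2.22, 2.79, 3.14, 3.14, 3.14].

## Interface

Orientations are given as [roll, pitch, yaw] about the fixed x, y, z axes, in that order (R = Rz(yaw) Ry(pitch) Rx(roll)).
In Python, from rig import telemetry, imaging, r gives the robot as it stands. The module is installed in compiled form; this text tells all that it offers.
- The arm moves only by the tool step_arm, never from a script. Its argument "moves" is a list of rows, each a list of 3 entries, a list of its own where there are three numbers: the turn, a rotation vector about the tool's x, y, z scaled (see below), then the shift along the tool's x, y, z scaled (see below), then the opening, from -1 (shut) to 1 (fully open). A call has 1 to 8 rows; each row is the pose to reach, as a shift and turn from the pose commanded when the call began, along the tool's axes at that moment; what a row does not reach only later rows make up. The controller multiplies each number of a shift by 200 mm and each number of a turn by 45 degrees. A row lasts 1/10 s, in which the tool goes at most 50 mm and 8.59 degrees, less where a joint would pass 70% of its speed; a pose out of reach is approached as far as the arm can. A call with a number of a shift or a turn outside -1 to 1 is refused whole. A call with a gripper value outside its range is refused whole. The fingers move at their own pace and stop on an object; "squeeze" is the grip in N (left out, the last holds). Time passes only in rows, so rows that repeat a pose let the fingers close. It gives the time, the measured TCP pose, the force, the opening and the grip force at its end, in the units of the state.
- telemetry.sense(): the state, without advancing time (a new reading comes with each control period).
- imaging.grab_frame(name): name is "scene" or "top" or "wrist"; returns the picture (480x640x3 uint8, red, green, blue); there is no depth.
- imaging.calibration(name): a dict with "fx", "fy", "cx", "cy" (pixels), "cam_to_world" (4x4, takes a point from camera to world coordinates). Camera axes: x right, y up, looking along -z (the intrinsics and any distortion apply to the point x, -y, -z); pixel columns grow to the right and rows downward; lengths in mm; the calibration is good to about 2 mm. The wrist camera is an equidistant fisheye: a pixel r from the principal point sees the ray r / f radians off the axis. A picture is of the moment at which its call begins: read the wrist's pose just before it. calibration takes no time and is no camera call; for the wrist camera it gives the pose at the moment of the call.
- r.sign_off(): hands the job in; it is judged then, once.
Trained networks look in the newest picture that a camera, given by its name, has taken for a name from the list of things; names that differ only in an ending like _2 or _b are one class to them, and where a whole thing is asked for, a point or a joint stands for the part that bears it (a point fixed in the world has none). Each returns a list of dicts, best first, with "conf" (0 to 1); they miss things now and then, are a little off and sometimes report something else, mostly with a low value. They report only what shows in the picture. A call takes as long as a camera call. They do not tell look-alikes from the thing itself.
- imaging.recognise(camera, name): "extent" ([left, top, width, height] in pixels, round what is visible of it).
- imaging.mark_of(camera, name): "xy" ([column, row] in pixels: a listed point, or the origin of a listed thing).
The state is a dict: "clock": time; "qpos": joint angles; "qvel": joint speeds; "joint_efforts": joint torques, N m; "eef_pos": TCP position; "tcp_rot": TCP orientation; "contact_force": force on the tool from outside, world axes, zero at the start; "wrist_torque": the same for the moment, N m; "opening": opening from 0.0 (shut) to 1.0 (fully open); "grasp_force": force on a finger pad.
Only numpy, scipy, OpenCV 4.12 (cv2) and the standard library are available. Lean on these libraries where they do the work, as an engineer would, in place of code of your own. Each camera call takes 0.05 s, during which the arm holds its last target. There are 200 camera calls.

## Task

Pick up the tube carrier with the purple caps by its fin, carry it over the tube mixer, and hold it upright over the reader's glass window so that it can read the codes under the carrier: squarely in line with the window (either way round), its whole foot over the glass, its underside about 1 cm above the glass. Neither the carrier nor the gripper may touch the reader or the mixer, and leave the red carrier, the bottle and the jar where they stand. Finish while still holding the carrier there, motionless; do not set it down.

Things in the scene. Friction and masses are not known exactly. Their poses are not given: they have to be found in the camera images.
- purple_carrier: loose grey tube carrier, purple caps, 0.15 to 0.31 kg, on the table, yaw within 0.5 of world x: foot 116 x 26 x 34 mm (x, y, z); a row along x of four tubes (16 mm caps, tops 92 mm up) and amid them an upright purple grip fin 30 mm long (x), 12 mm thick (y), 34 to 140 mm up; pinch its 12 mm above the caps, e.g. 118 mm up. Origin: centre of underside.
- red_carrier: loose grey tube carrier, red caps, 0.22 kg, on the table, yaw within 0.5 of world x: foot 116 x 26 x 34 mm (x, y, z); a row along x of four tubes (16 mm caps, tops 92 mm up) and amid them an upright red grip fin 30 mm long (x), 12 mm thick (y), 34 to 140 mm up; pinch its 12 mm above the caps, e.g. 118 mm up. Origin: centre of underside.
- mixer: a grey fixed tube mixer, 360 x 130 mm (x, y) and 152 mm high, between the carriers (on the robot's left, +y) and the reader (on its right, -y); a base with a cheek at each end and a bar with yellow clips and three light-blue-capped tubes between them. Origin: centre of its underside; x along its length, roughly away from the robot.
- reader: an ivory code reader, a fixed flat box 200 x 120 mm (x, y) and 60 mm high including the glass, turned by up to 0.35 rad. Origin: centre of its underside; x along its length.
- reader_window (a point): centre of the reader's rectangular blue-green glass window, on the glass's upper face, 60 mm above the table; the glass is 140 mm long (x) and 46 mm wide (y), framed in black. Axes as the reader's.
- bottle: a white bottle with a blue cap, 50 mm across, 130 mm high, standing on the table on the far right (-y) side of the reader. Origin: centre of its underside. Loose; a bystander.
- jar: a clear specimen jar with a red lid, 60 mm across, 70 mm high, standing on the table beyond the reader's far (+x) end. Origin: centre of its underside. Loose; a bystander.
Things that resemble listed ones, but are neither listed nor needed, are in the scene too. Leave any green look-alike of the purple_carrier alone.

How it is judged:
By the outcome, as a careful person would: the job done as asked, in the order asked, and still so for the second after the job is handed in, while the arm keeps its last pose, push and grip.
It also fails if it takes over 45 s, if anything falls off the work surface, if the arm or the gripper's body presses on something with over 40 N, if the wrist force passes 120 N, or if a joint passes its speed limit or range.

## Working session

There is one attempt and no reset: what is moved stays moved. The work goes in short steps, Python scripts to look and compute and a tool call to move; the robot and the scene stay as the last step left them, time stands still between calls to the robot, and variables do not carry over. Pictures are saved under pics/ and viewed, at most 10 in all, crops included, and the job is handed in when it is done.

Besides the shell and the picture viewer there is one more tool, called after ">>>" as name(argument=value, ...) on one line, values as JSON. step_arm: Moves the arm, as the interface text tells. Its arguments: {"type":"object","properties":{"moves":{"type":"array"},"squeeze":{"type":"number"}},"required":["moves"]}

```bash
mkdir -p pics
python3 - <<'E'
from rig import telemetry, imaging, r
import cv2,numpy as np
s=telemetry.sense();print({k:np.round(v,3).tolist() for k,v in s.items()})
for c in("scene","top"):
    im=imaging.grab_frame(c);cv2.imwrite(f"pics/{c}0.png",im[:,:,::-1])
    k=imaging.calibration(c);print(c,{a:np.round(b,3).tolist() for a,b in k.items()})
    for n in("purple_carrier","red_carrier","mixer","reader","reader_window","bottle","jar"):
        print(n,[(np.round(d["xy"]).tolist(),round(d["conf"],2)) for d in imaging.mark_of(c,n)][:4])
E
```

```text
{'clock': 0.0, 'qpos': [1.2, 0.354, 1.634, 0.0, 1.155, -0.002], 'qvel': [0.002, -0.0, -0.001, 0.0, 0.001, -0.001], 'joint_efforts': [0.003, -60.527, -34.206, 0.0, 0.01, 0.0], 'eef_pos': [225.118, 582.529, 230.541], 'tcp_rot': [-3.14, -0.0, 2.773], 'contact_force': [0.359, 0.508, -0.457], 'wrist_torque': [-0.01, 0.001, -0.08], 'grasp_force': 0.0, 'opening': 1.001}
scene {'fx': 509.312, 'fy': 509.312, 'cx': 313.191, 'cy': 237.727, 'cam_to_world': [[-0.826, -0.458, 0.329, 941.352], [0.564, -0.668, 0.487, 480.261], [-0.004, 0.587, 0.809, 927.182], [0.0, 0.0, 0.0, 1.0]]}
purple_carrier [([372.0, 402.0], 0.93), ([467.0, 406.0], 0.66)]
red_carrier [([430.0, 313.0], 0.86)]
mixer [([330.0, 271.0], 0.94)]
reader [([292.0, 176.0], 0.93)]
reader_window [([288.0, 158.0], 0.72)]
bottle [([273.0, 151.0], 0.62)]
jar [([237.0, 204.0], 0.55)]
top {'fx': 502.499, 'fy': 502.499, 'cx': 312.715, 'cy': 248.043, 'cam_to_world': [[0.016, 0.998, -0.053, 547.852], [-1.0, 0.015, -0.008, -33.456], [-0.007, 0.053, 0.999, 1121.838], [0.0, 0.0, 0.0, 1.0]]}
purple_carrier [([124.0, 269.0], 0.88), ([174.0, 215.0], 0.88)]
red_carrier [([206.0, 306.0], 0.6)]
mixer [([298.0, 265.0], 0.72)]
reader [([416.0, 299.0], 0.87)]
reader_window [([427.0, 297.0], 0.75)]
bottle [([460.0, 300.0], 0.67), ([426.0, 299.0], 0.41)]
jar [([421.0, 232.0], 0.6)]
```

View pics/scene0.png

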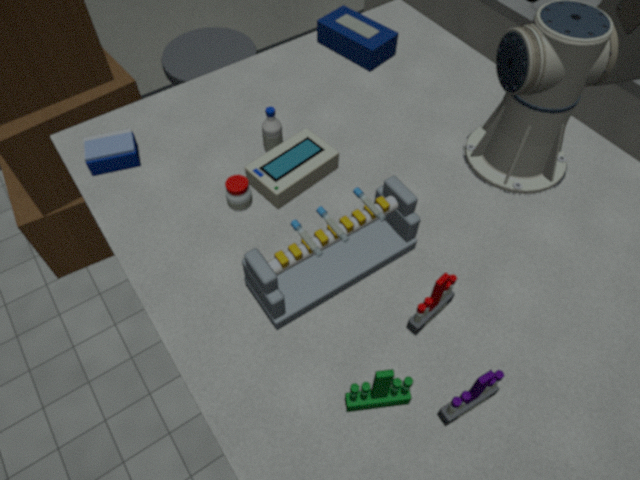

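View pics/top0.png

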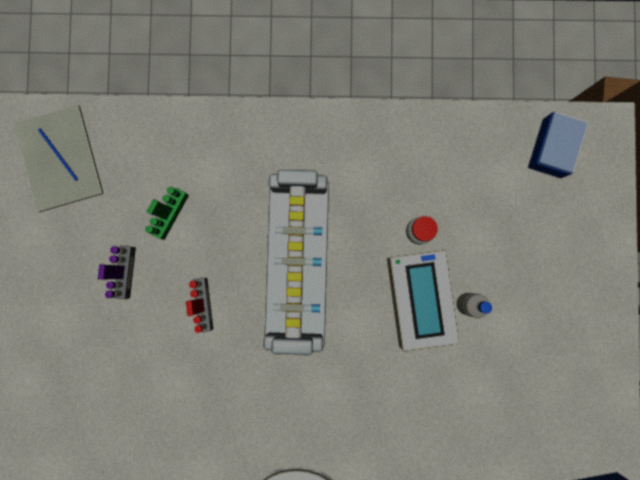

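The candidates for the purple carrier are:
- purple caps: scene (470,395), top (117,272)
- green look-alike: scene (378,390), top (166,212)
- red: scene (435,300), top (200,305)

I choose the one with purple caps on a grey foot. I'll check it in a close crop and measure both it and the window.

```bash
cat > h.py <<'E'
import numpy as np,cv2
from rig import telemetry, imaging
def ray(k,uv):
    p=np.atleast_2d(uv).astype(float); T=np.array(k["cam_to_world"])
    d=np.c_[(p[:,0]-k["cx"])/k["fx"],-(p[:,1]-k["cy"])/k["fy"],-np.ones(len(p))]
    return T[:3,3],d@T[:3,:3].T
def atz(k,uv,z):
    o,d=ray(k,uv); return o+d*((z-o[2])/d[:,2])[:,None]
def proj(k,P,fish=False):
    T=np.array(k["cam_to_world"]); c=(np.atleast_2d(P)-T[:3,3])@T[:3,:3]; x,y,z=c[:,0],-c[:,1],-c[:,2]
    if fish:
        rr=np.hypot(x,y); s=np.arctan2(rr,z)/np.maximum(rr,1e-9)
    else: s=1/z
    return np.c_[k["cx"]+k["fx"]*x*s,k["cy"]+k["fy"]*y*s]
def pmask(im):
    h=cv2.cvtColor(im,cv2.COLOR_RGB2HSV); return cv2.inRange(h,(128,90,40),(160,255,255))
def gmask(im):
    h=cv2.cvtColor(im,cv2.COLOR_RGB2HSV); return cv2.inRange(h,(82,90,60),(100,255,255))
def blobs(m,a=6):
    n,l,s,c=cv2.connectedComponentsWithStats(m); return [(c[i].round(1).tolist(),s[i].tolist()) for i in range(1,n) if s[i,4]>=a]
E
python3 - <<'E'
from h import *
o=[]
for c,(x,y) in(("top",(118,272)),("scene",(470,395))):
    im=cv2.imread(f"pics/{c}0.png")[:,:,::-1].copy();k=imaging.calibration(c)
    m=pmask(im);print(c,blobs(m))
    g=blobs(gmask(im),200);print("glass",g)
    for cc,s in g:
        mm=np.zeros_like(m);mm[s[1]:s[1]+s[3],s[0]:s[0]+s[2]]=gmask(im)[s[1]:s[1]+s[3],s[0]:s[0]+s[2]]
        w=atz(k,np.argwhere(mm)[:,::-1],60)[:,:2]
        R=cv2.minAreaRect(w.astype(np.float32));print(R,w.mean(0))
    o.append(cv2.resize(im[y-33:y+33,x-33:x+33],(400,400),interpolation=cv2.INTER_CUBIC))
cv2.imwrite("pics/crop.png",np.hstack(o)[:,:,::-1])
E
```

```text
top [([114.1, 249.5], [111, 246, 7, 7, 40]), ([113.0, 258.7], [110, 256, 7, 7, 41]), ([101.2, 271.6], [98, 265, 7, 14, 83]), ([109.8, 284.7], [106, 282, 8, 7, 42]), ([108.8, 293.9], [105, 291, 8, 7, 44])]
glass [([424.6, 300.1], [409, 266, 32, 70, 1553])]
((498.45819091796875, -261.7935485839844), (142.52745056152344, 48.18782424926758), 8.3200044631958) [ 498.11415085 -261.79707105]
scene [([487.7, 380.1], [474, 371, 30, 27, 313]), ([462.6, 398.3], [452, 390, 22, 17, 203])]
glass [([291.2, 158.4], [264, 139, 56, 40, 893])]
((499.21612548828125, -263.89581298828125), (142.96890258789062, 49.81444549560547), 8.63555908203125) [ 500.80142671 -262.77179543]
```

View pics/crop.png

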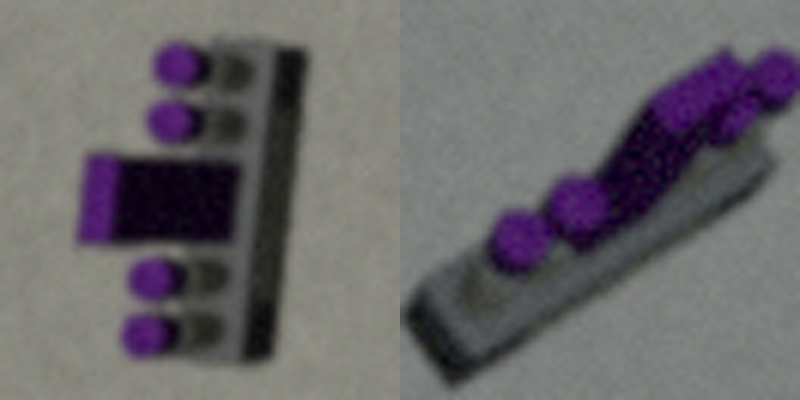

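The crop shows a grey foot with four purple caps (top view about (114,250) to (109,294)) and the purple fin (101,272), so this is the purple carrier. Next I compute its pose and the tool moves.

Run:
```python
from h import *
from scipy.spatial.transform import Rotation as R
k=imaging.calibration("top")
w=atz(k,[[114.1,249.5],[113,258.7],[109.8,284.7],[108.8,293.9]],91.5);print(w.round(1),w.mean(0),np.hypot(*(w[0]-w[3])[:2]))
d=w[0]-w[3]+w[1]-w[2];yaw=np.arctan2(d[1],d[0]);print("yaw",yaw)
f=atz(k,[101.2,271.6],140);print("fin",f)
ks=imaging.calibration("scene");print("scene proj caps",proj(ks,w))
s=telemetry.sense();T=R.from_euler("xyz",s["tcp_rot"]).as_matrix();print(T.round(3),s["eef_pos"])
print("glass yaw scene/top")
# mixer, red fin heights/positions check
for n,z in(("mixer",0),("red_carrier",0),("bottle",0),("jar",0)):
    for c in("top","scene"):
        try:
            for m in [dict(top=dict(mixer=[298,265],red_carrier=[206,306],bottle=[460,300],jar=[421,232]),scene=dict(mixer=[330,271],red_carrier=[430,313],bottle=[273,151],jar=[237,204]))[c][n]]: print(n,c,atz(imaging.calibration(c),m,z).round())
        except KeyError: pass
```

```text
[[593.  383.5  91.5]
 [574.  385.   91.5]
 [520.6 389.7  91.5]
 [501.8 391.   91.5]] [547.36190219 387.29234243  91.5       ] 91.54123299214488
yaw -0.08394153951146577
fin [[547.19885404 387.5711463  140.        ]]
scene proj caps [[456.70472042 399.72156527]
 [465.77342108 394.06012944]
 [490.77154966 378.5943434 ]
 [499.25312258 373.14607341]]
[[-0.933  0.361  0.   ]
 [ 0.361  0.933  0.   ]
 [-0.     0.    -1.   ]] [225.32569781 582.98595082 231.32453801]
glass yaw scene/top
mixer top [[569.   8.   0.]]
mixer scene [[585.  16.   0.]]
red_carrier top [[474. 211.   0.]]
red_carrier scene [[476. 213.   0.]]
bottle top [[ 497. -353.    0.]]
bottle scene [[ 495. -363.    0.]]
jar top [[ 647. -266.    0.]]
jar scene [[ 658. -260.    0.]]
```

```bash
cat >> h.py <<'E'
from scipy.spatial.transform import Rotation as Ro
def plan(x,y,z,yaw,s=None):
    s=s or telemetry.sense();T=Ro.from_euler("xyz",s["tcp_rot"]);G=Ro.from_euler("xyz",[np.pi,0,yaw])
    d=T.inv().apply(np.array([x,y,z])-s["eef_pos"]);t=(T.inv()*G).as_rotvec()
    print("clock",round(s["clock"],2),"pos",np.round(s["eef_pos"],1),"rot",np.round(s["tcp_rot"],3),"op",round(s["opening"],3),"grip",s["grasp_force"],"F",np.round(s["contact_force"],1))
    print("mm",d.round(1),"rad",t.round(4),"UNITS shift",(d/200).round(4),"turn",(t/np.radians(45)).round(4))
E
python3 -c "
from h import *
plan(386,485,215,3.058);plan(547.3,387.4,200,3.058)"
```

```text
clock 0.8 pos [225.3 583.  231.3] rot [3.142 0.    2.773] op 0.996 grip 0.0 F [ 0.7 -0.3  0.4]
mm [-185.2  -33.5   16.3] rad [ 1.000e-04  0.000e+00 -2.852e-01] UNITS shift [-0.926  -0.1674  0.0816] turn [ 1.000e-04  0.000e+00 -3.632e-01]
clock 0.8 pos [225.3 583.  231.3] rot [3.142 0.    2.773] op 0.996 grip 0.0 F [ 0.7 -0.3  0.4]
mm [-370.8  -66.4   31.3] rad [ 1.000e-04  0.000e+00 -2.852e-01] UNITS shift [-1.8542 -0.3318  0.1566] turn [ 1.000e-04  0.000e+00 -3.632e-01]
```

>>> step_arm(moves=[[[0,0,-0.0726],[-0.185,-0.033,0.016],1],[[0,0,-0.145],[-0.37,-0.067,0.033],1],[[0,0,-0.218],[-0.556,-0.1,0.049],1],[[0,0,-0.29],[-0.741,-0.134,0.065],1],[[0,0,-0.363],[-0.926,-0.167,0.082],1],[[0,0,-0.363],[-0.926,-0.167,0.082],1]])

```text
clock: 1.4
eef_pos: [389.2, 482.7, 214.5]
tcp_rot: [-3.141, 0.001, 3.056]
contact_force: [-1.1, -0.4, 0.6]
opening: 1.0
grasp_force: 0.0
```

```bash
python3 -c "
from h import *
plan(547.3,387.4,200,3.058)"
```

```text
clock 1.4 pos [389.2 482.7 214.5] rot [-3.141e+00  1.000e-03  3.056e+00] op 1.0 grip 0.0 F [-1.1 -0.4  0.6]
mm [-165.6  -81.5   14.7] rad [-0.0009  0.0009 -0.0017] UNITS shift [-0.8281 -0.4073  0.0736] turn [-0.0012  0.0012 -0.0022]
```

>>> step_arm(moves=[[[0,0,0],[-0.2,-0.1,0.02],1],[[0,0,0],[-0.4,-0.2,0.035],1],[[0,0,0],[-0.6,-0.3,0.055],1],[[0,0,0],[-0.78,-0.39,0.07],1],[[0,0,0],[-0.844,-0.419,0.075],1],[[0,0,0],[-0.844,-0.419,0.075],1],[[0,0,0],[-0.844,-0.419,0.075],1]])

```text
clock: 2.1
eef_pos: [546.2, 388.1, 199.8]
tcp_rot: [3.141, -0.001, 3.058]
contact_force: [0.2, 0.5, 0.7]
opening: 0.997
grasp_force: 0.0
```

Run:
```python
from h import *
plan(547.3,387.4,100,3.058)
k=imaging.calibration("wrist");im=imaging.grab_frame("wrist");cv2.imwrite("pics/w1.png",im[:,:,::-1])
c,s=np.cos(-.084),np.sin(-.084)
P=[[547.3+c*a-s*b,387.4+s*a+c*b,z] for a,b,z in[(-46,0,92),(-27,0,92),(27,0,92),(46,0,92),(-15,-6,140),(-15,6,140),(15,6,140),(15,-6,140)]]
print(proj(k,P,True).round(1));print(blobs(pmask(im),30))
```

```text
clock 2.1 pos [546.2 388.1 199.8] rot [ 3.141e+00 -1.000e-03  3.058e+00] op 0.997 grip 0.0 F [0.2 0.5 0.7]
mm [-1.2 -0.6 99.8] rad [ 0.0001 -0.0009 -0.0005] UNITS shift [-0.006  -0.0032  0.499 ] turn [ 0.0001 -0.0011 -0.0006]
[[321.1 175.1]
 [321.1 202.7]
 [321.2 276.9]
 [321.3 300.8]
 [310.2 237.9]
 [331.5 237.9]
 [331.1 287. ]
 [310.8 287. ]]
[([321.4, 172.3], [311, 161, 22, 24, 401]), ([321.5, 200.0], [311, 188, 22, 25, 420]), ([321.6, 259.2], [312, 234, 21, 52, 988]), ([322.0, 297.6], [313, 289, 19, 19, 300])]
```

View pics/w1.png

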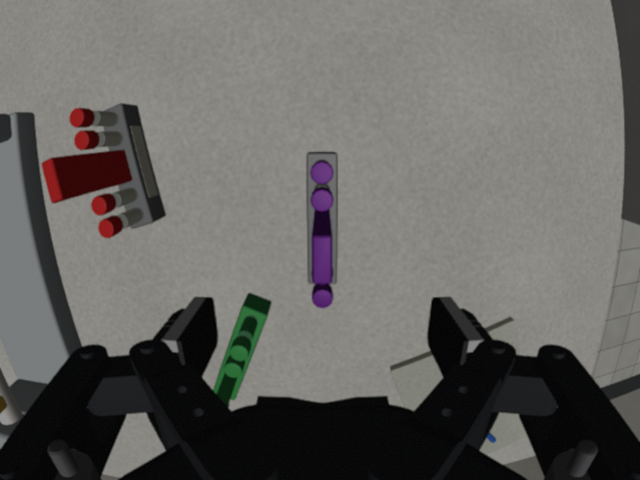

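The wrist view shows the fin at (321,260), centred between the open fingers. The green look-alike at (240,350) and the red carrier at (100,170) are well clear, so I descend and grip.

>>> step_arm(moves=[[[0,0,0],[0,-0.002,0.15],1],[[0,0,0],[0,-0.002,0.3],1],[[0,0,0],[0,-0.002,0.42],1],[[0,0,0],[0,-0.002,0.48],1],[[0,0,0],[0,-0.002,0.5],1],[[0,0,0],[0,-0.002,0.5],1],[[0,0,0],[0,-0.002,0.5],-1],[[0,0,0],[0,-0.002,0.5],-1]], squeeze=70)

```text
clock: 2.95
eef_pos: [547.8, 387.6, 101.3]
tcp_rot: [3.14, 0.002, 3.058]
contact_force: [-0.9, 0.8, 0.7]
opening: 0.692
grasp_force: 0.0
```

>>> step_arm(moves=[[[0,0,0],[0,0,0],-1],[[0,0,0],[0,0,0],-1],[[0,0,0],[0,0,0],-1],[[0,0,0],[0,0,0],-1],[[0,0,0],[0,0,0],-1],[[0,0,0],[0,0,0],-1]])

```text
clock: 3.55
eef_pos: [547.5, 387.3, 100.3]
tcp_rot: [3.141, 0.001, 3.058]
contact_force: [-1.4, 0.8, 3.5]
opening: 0.13
grasp_force: 68.9
```

>>> step_arm(moves=[[[0,0,0],[0,0,-0.05],-1],[[0,0,0],[0,0,-0.15],-1],[[0,0,0],[0,0,-0.3],-1],[[0,0,0],[0,0,-0.5],-1],[[0,0,0],[0,0,-0.7],-1],[[0,0,0],[0,0,-0.88],-1],[[0,0,0],[0,0,-0.97],-1],[[0,0,0],[0,0,-1],-1]])

```text
clock: 4.35
eef_pos: [547.6, 387.3, 302.7]
tcp_rot: [3.14, 0.002, 3.058]
contact_force: [0.2, -0.3, -2.6]
opening: 0.132
grasp_force: 68.5
```

Run:
```python
from h import *
plan(500,190,310,3.058)
im=imaging.grab_frame("wrist");cv2.imwrite("pics/w2.png",im[:,:,::-1]);print(blobs(pmask(im),30))
plan(498.5,-262,300,3.288)
```

```text
clock 4.35 pos [547.6 387.3 302.7] rot [3.140e+00 2.000e-03 3.058e+00] op 0.132 grip 68.46056699752808 F [ 0.2 -0.3 -2.6]
mm [  31.  -200.6   -7.8] rad [ 0.002   0.0025 -0.0001] UNITS shift [ 0.1548 -1.003  -0.039 ] turn [ 0.0025  0.0031 -0.0002]
[([322.1, 189.6], [304, 170, 37, 39, 1096]), ([322.0, 310.8], [304, 214, 38, 176, 4635])]
clock 4.4 pos [547.4 387.2 301.9] rot [3.140e+00 2.000e-03 3.058e+00] op 0.13 grip 68.39994549751282 F [-0.3  0.2 -2.6]
mm [  -5.5 -651.     1.1] rad [ 0.0011  0.0018 -0.2301] UNITS shift [-0.0274 -3.255   0.0054] turn [ 0.0014  0.0023 -0.293 ]
```

View pics/w2.png

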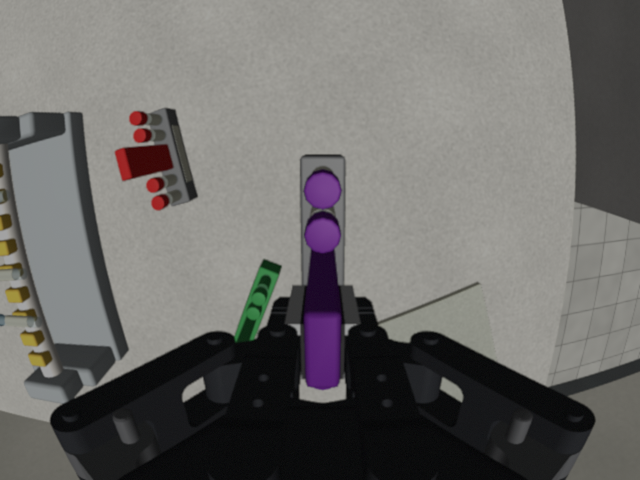

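The carrier is held square in the gripper, with its caps in line at column 322. I carry it over the mixer with the underside at about 200 mm.

>>> step_arm(moves=[[[0,0,0],[0,-0.03,0],-1],[[0,0,0],[0,-0.1,0],-1],[[0,0,0],[0,-0.22,0],-1],[[0,0,0],[0,-0.37,0],-1],[[0,0,0],[0,-0.53,0],-1],[[0,0,0],[0,-0.69,0],-1],[[0,0,0],[0,-0.85,0],-1],[[0,0,0],[0,-1,0],-1]])

```text
clock: 5.2
eef_pos: [529.1, 185.1, 298.3]
tcp_rot: [-3.14, -0.002, 3.058]
contact_force: [0.8, -0.3, -2.1]
opening: 0.129
grasp_force: 68.5
```

>>> step_arm(moves=[[[0,0,0],[0,-0.13,0],-1],[[0,0,0],[0,-0.26,0],-1],[[0,0,0],[0,-0.39,0],-1],[[0,0,0],[0,-0.52,0],-1],[[0,0,0],[0,-0.64,0],-1],[[0,0,0],[0,-0.76,0],-1],[[0,0,0],[0,-0.88,0],-1],[[0,0,0],[0,-1,0],-1]])

```text
clock: 6.0
eef_pos: [512.0, -13.3, 298.4]
tcp_rot: [-3.141, -0.003, 3.058]
contact_force: [0.9, -0.7, -2.5]
opening: 0.136
grasp_force: 68.4
```

>>> step_arm(moves=[[[0,0,0],[0,-0.13,0],-1],[[0,0,0],[0,-0.27,0],-1],[[0,0,0],[0,-0.41,0],-1],[[0,0,0],[0,-0.55,0],-1],[[0,0,0],[0,-0.69,0],-1],[[0,0,0],[0,-0.82,0],-1],[[0,0,0],[0,-0.93,0],-1],[[0,0,0],[0,-1,0],-1]])

```text
clock: 6.8
eef_pos: [495.3, -212.5, 298.5]
tcp_rot: [3.141, -0.002, 3.057]
contact_force: [0.6, 0.3, -2.1]
opening: 0.131
grasp_force: 68.5
```

```bash
python3 -c "
from h import *
plan(498.5,-262,300,3.288)"
```

```text
clock 6.8 pos [ 495.3 -212.5  298.5] rot [ 3.141e+00 -2.000e-03  3.057e+00] op 0.131 grip 68.51494073867798 F [ 0.6  0.3 -2.1]
mm [ -7.4 -49.1  -1.5] rad [ 0.0006 -0.0025 -0.2315] UNITS shift [-0.037  -0.2454 -0.0076] turn [ 0.0007 -0.0031 -0.2947]
```

>>> step_arm(moves=[[[0,0,-0.07],[-0.01,-0.05,0],-1],[[0,0,-0.15],[-0.02,-0.12,0],-1],[[0,0,-0.22],[-0.025,-0.19,0.05],-1],[[0,0,-0.27],[-0.03,-0.24,0.12],-1],[[0,0,-0.293],[-0.03,-0.255,0.2],-1],[[0,0,-0.293],[-0.03,-0.255,0.27],-1],[[0,0,-0.293],[-0.03,-0.255,0.3],-1],[[0,0,-0.293],[-0.03,-0.255,0.3],-1]])

```text
clock: 7.6
eef_pos: [498.0, -261.5, 238.7]
tcp_rot: [3.14, -0.002, -2.995]
contact_force: [1.0, -0.7, -2.9]
opening: 0.131
grasp_force: 68.4
```

Run:
```python
from h import *
plan(498.5,-262,170,3.288)
a=[]
for c in("wrist","scene"):
    k=imaging.calibration(c);im=imaging.grab_frame(c);a.append(im)
    print(c,blobs(pmask(im),30))
    if c=="wrist":
        cc,s=np.cos(.147),np.sin(.147)
        P=[[498.5+cc*x-s*y,-262+s*x+cc*y,60] for x,y in[(-70,-23),(-70,23),(70,23),(70,-23)]];print("pred glass",proj(k,P,True).round(1))
        kw=k
cv2.imwrite("pics/w3.png",a[0][:,:,::-1])
cv2.imwrite("pics/s3.png",cv2.resize(a[1][60:300,160:480],(800,600))[:,:,::-1])
```

```text
clock 7.6 pos [ 498.  -261.5  238.7] rot [ 3.140e+00 -2.000e-03 -2.995e+00] op 0.131 grip 68.37958574295044 F [ 1.  -0.7 -2.9]
mm [-0.6 -0.6 68.7] rad [ 0.0015 -0.0019 -0.0002] UNITS shift [-0.0029 -0.0032  0.3434] turn [ 0.0019 -0.0024 -0.0003]
wrist [([322.2, 189.4], [304, 170, 37, 39, 1106]), ([321.9, 307.2], [303, 212, 39, 178, 5231])]
pred glass [[294.2 139.5]
 [347.9 139.4]
 [345.9 292. ]
 [297.  292.1]]
scene [([284.1, 107.1], [270, 81, 27, 43, 312]), ([301.9, 95.7], [295, 90, 14, 15, 86])]
```

View pics/w3.png

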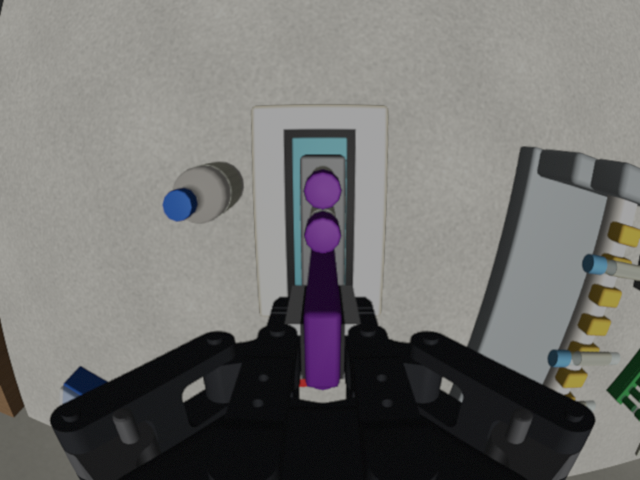

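View pics/s3.png

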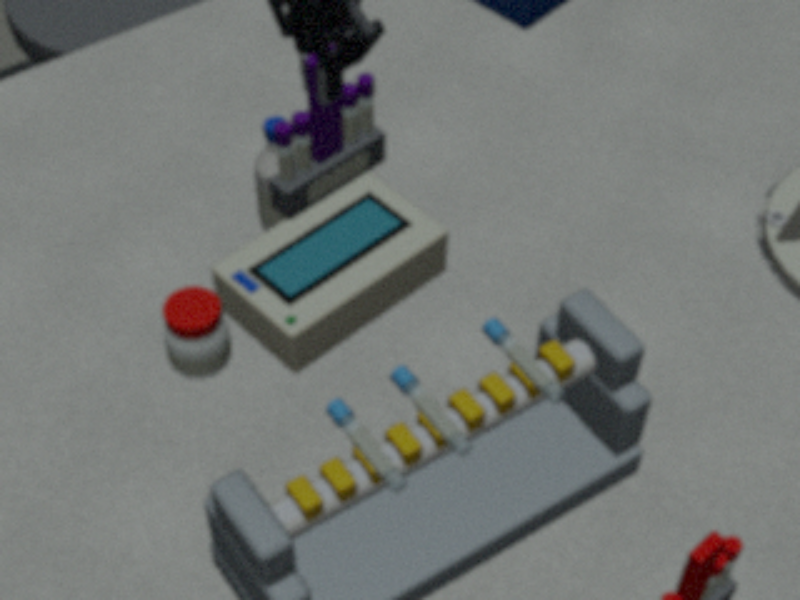

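The wrist view shows the glass centred behind the foot: its edges are at columns of about 292 and 347, the caps are at 322 and the edges run parallel. The scene view shows the carrier upright and clear of the bottle and jar. I descend.

>>> step_arm(moves=[[[0,0,0],[0,-0.004,0.04],-1],[[0,0,0],[0,-0.004,0.11],-1],[[0,0,0],[0,-0.004,0.19],-1],[[0,0,0],[0,-0.004,0.26],-1],[[0,0,0],[0,-0.004,0.31],-1],[[0,0,0],[0,-0.004,0.335],-1],[[0,0,0],[0,-0.004,0.34],-1],[[0,0,0],[0,-0.004,0.34],-1]])

```text
clock: 8.5
eef_pos: [499.0, -263.1, 172.0]
tcp_rot: [-3.141, 0.0, -2.995]
contact_force: [-1.0, 0.1, -3.1]
opening: 0.13
grasp_force: 68.4
```

Run:
```python
from h import *
plan(498.5,-262.5,170.3,3.288)
k=imaging.calibration("wrist");a=imaging.grab_frame("wrist");b=imaging.grab_frame("scene");ks=imaging.calibration("scene")
t=imaging.grab_frame("top");kt=imaging.calibration("top")
for s in [telemetry.sense() for _ in range(1)]:
    x,y,z=s["eef_pos"];yaw=s["tcp_rot"][2]+np.pi
g=gmask(a)
for r in range(150,215,15):
    q=np.where(g[r,250:390])[0]+250;print(r,q.min(),q.max())
c,sn=np.cos(yaw),np.sin(yaw)
def W(p,u,ctr): return [[ctr[0]+c*i-sn*j,ctr[1]+sn*i+c*j,u] for i,j in p]
foot=[(-58,-13),(-58,13),(58,13),(58,-13)];gl=[(-70,-23),(-70,23),(70,23),(70,-23)]
print("wrist glass",proj(k,W(gl,60,(498.5,-262.5)),True).round(1)[:2],"foot top",proj(k,W(foot,z-100.3+34,(x,y)),True).round(1)[:2])
print("caps",[m[0] for m in blobs(pmask(a),30)])
for im,kk in((b,ks),(t,kt)):
    for u,ctr,p,col in((z-100.3,(x,y),foot,(255,0,0)),(z-66.3,(x,y),foot,(255,0,0)),(60,(498.5,-262.5),gl,(0,255,0))):
        Q=proj(kk,W(p,u,ctr));im2=im;cv2.polylines(im2,[np.round(Q*8).astype(np.int32)],True,col,1,shift=3)
o=[cv2.resize(b[90:200,235:345],(400,400),interpolation=cv2.INTER_CUBIC),cv2.resize(t[245:355,370:480],(400,400),interpolation=cv2.INTER_CUBIC)]
cv2.imwrite("pics/f.png",np.hstack(o)[:,:,::-1])
```

```text
clock 8.5 pos [ 499.  -263.1  172. ] rot [-3.141  0.    -2.995] op 0.13 grip 68.43268275260925 F [-1.   0.1 -3.1]
mm [0.5 0.6 1.7] rad [-0.0002  0.0002 -0.    ] UNITS shift [0.0023 0.0032 0.0087] turn [-0.0002  0.0003 -0.    ]
150 288 316
165 289 298
180 289 299
195 289 297
210 289 298
wrist glass [[289.  137.3]
 [356.8 137.3]] foot top [[298.3 158.9]
 [344.9 158.9]]
caps [[322.2, 189.3], [321.9, 307.0]]
```

View pics/f.png

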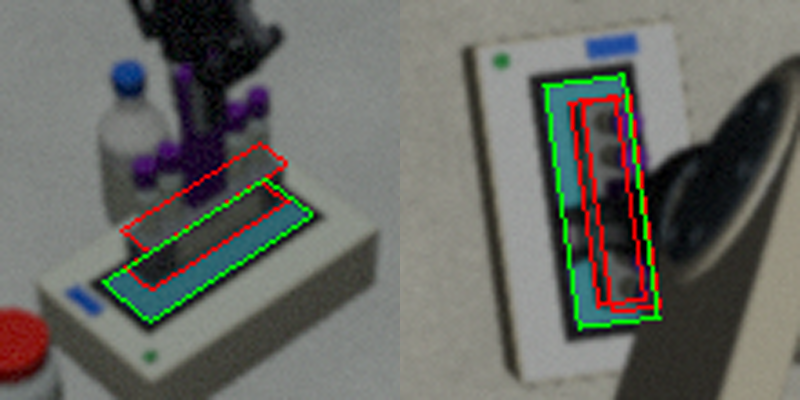

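The overlay matches: the foot lies inside the glass outline and is parallel to it. The underside is about 11.7 mm above the glass, so I trim it down and settle.

>>> step_arm(moves=[[[0,0,0],[0,0.002,0.008],-1],[[0,0,0],[0,0.002,0.008],-1],[[0,0,0],[0,0.002,0.008],-1],[[0,0,0],[0,0.002,0.008],-1],[[0,0,0],[0,0.002,0.008],-1],[[0,0,0],[0,0.002,0.008],-1],[[0,0,0],[0,0.002,0.008],-1],[[0,0,0],[0,0.002,0.008],-1]])

```text
clock: 9.45
eef_pos: [498.8, -262.6, 170.3]
tcp_rot: [-3.142, -0.0, -2.995]
contact_force: [-0.1, -0.2, -2.9]
opening: 0.133
grasp_force: 68.4
```

Run:
```python
from h import *
from rig import r
z=[]
for _ in range(4):
    imaging.grab_frame("wrist");s=telemetry.sense();z.append(s["eef_pos"])
print(np.round(z,1),np.abs(s["qvel"]).max(),s["grasp_force"])
im=imaging.grab_frame("wrist")
print([m[0] for m in blobs(pmask(im),30)])
m=np.mean(z,0)
if 168.3<m[2]<172.3 and s["grasp_force"]>50: print(r.sign_off())
```

```text
[[ 498.8 -262.6  170.3]
 [ 498.8 -262.6  170.3]
 [ 498.8 -262.6  170.3]
 [ 498.8 -262.6  170.3]] 0.0013790032901533143 68.43331933021545
[[322.2, 189.3], [321.9, 307.0]]
the job is handed in; nothing more can be done
None
```

The purple carrier is held upright and still, square over the reader's glass with its underside about 10 mm above it by the arm's reading; the job is handed in at about 10 s.

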